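# Close the bearing case and tuck its cover under the lip

## Robot

A 6-joint arm with a two-finger parallel gripper is mounted at the origin on a cart in front of the work surface, level with it; the furniture and walls round the work are solid. World frame = base frame: x ahead of the robot, y to its left, z up, the work surface at z = 0. Lengths are in mm, angles in degrees, forces in N, time in s.
With the tool pointing down it reaches from about 275 to 850 mm from the base axis. Payload 19 kg.
Tool frame: the origin (TCP) lies midway between the tips of the shut fingers; the grasp point (between the pads) lies 19 mm behind it; x points along the fingers, y is the direction in which the jaws open and shut, and the axes are right-handed (so a half turn about x gives the same grasp; the last joint's range is limited). The gripper opens to 85 mm and grips with 20 to 120 N. Pads are 22 mm wide; open, the fingers measure 114 mm over their backs; the gripper's body (76 mm by 85 mm) begins 54 mm behind the grasp point. The pads swing forward as they close: fully open they stand 13 mm farther back than shut.
Start: joints at [69.442, 8.623, 82.357, -0, 89.026, -7.678], TCP at [128.181, 560.5, 231.267] pointing down, gripper open.
Joint ranges: [-160.23, 160.23], [-39.13, 120.54], [6.94, 153.29], [-79.49, 259.48], [9.18, 160.14], [-161.06, 161.06]. Speed limits (degrees/s): [108.29, 108.29, 127.2, 172.46, 172.46, 172.46].

## Interface

Orientations are given as a 3x3 rotation matrix whose columns are the frame's x, y, z axes.
In Python, from cell import r, read_camera, calibration gives the robot as it stands.
- The arm moves only by the shell command python3 -m pendant 'ROWS'. ROWS is a JSON object of lists of equal length, an entry for each row: "delta_pos": the shift along the tool's x, y, z in m, a list of three; "rot": the turn, a rotation vector about the tool's x, y, z in rad, a list of three; "claw": the closure, from 0 (fully open) to 1 (shut). A call has 1 to 10 rows; each row shifts and turns the pose as measured when the row begins, along the tool's axes as they then stand; what a row does not reach is not made up. A row lasts 1/10 s, in which the tool goes at most 50 mm and 8.59 degrees, less where a joint would pass 70% of its speed; a pose out of reach is approached as far as the arm can. A call is refused whole if a number of a shift passes 0.05 or a number of a turn 0.15, either way. A call with a gripper value outside its range is refused whole. The fingers move at their own pace and stop on an object; the grip force is fixed at half the most. Time passes only in rows, so rows that do not move let the fingers close. It gives the time, the measured TCP pose, the force and the opening at its end, in the units of the state.
- r.read_state(): the state, without advancing time (a new reading comes with each control period).
- read_camera(name): name is "scene" or "top" or "wrist"; returns (picture, depth): 420x560x3 uint8, red, green, blue; 420x560 float32, mm along the optical axis (not along the pixel's ray), 0 where there is no reading.
- calibration(name): a dict with "fov_y" (degrees; the focal length in pixels is half the picture's height over the tangent of half this angle, whatever the lens; pixels are square), "cx", "cy" (the principal point, pixels), "k1" (the pictures are not rectified: a ray, as slopes to the right and down, at radius r is drawn at 1 + k1 r^2 times it, then the intrinsics apply), "rvec" (rotation vector, rad) and "tvec" (3), from world to camera coordinates, as OpenCV has them; the wrist camera has in their place "mount" (4x4, takes a point from camera to tool coordinates, whose origin is the TCP and whose axes are the tool frame's). Camera axes: x right, y down, z forward; pixel columns grow to the right and rows downward; lengths in mm; the calibration is good to about 2 mm. A picture is of the moment at which its call begins: read the wrist's pose just before it. calibration takes no time and is no camera call.
- r.finish_job(): hands the job in, once; it reports no verdict.
The state is a dict: "time": time; "q": joint angles; "dq": joint speeds; "joint_torque": joint torques, N m; "position": TCP position; "eef_rot": TCP orientation; "ft_force": force on the tool from outside, world axes, zero at the start; "torque": the same for the moment, N m; "width": opening from 0.0 (shut) to 1.0 (fully open).
Only numpy, scipy, OpenCV 4.12 (cv2) and the standard library are available. Lean on these libraries where they do the work, as an engineer would, in place of code of your own. Each camera call takes 0.05 s, during which the arm holds its last target.

## Task

Close the case that has the ball bearing in it: fold its hinged cover over the tray and, keeping it pressed down flat, push it by its ridge toward the retaining lip until it is fully home, so that its edge is tucked beneath the lip and it stays shut by itself. Only push and press; nothing is to be picked up. Leave the bearing in its tray, the empty case open, and everything else where it is.

Things in the scene. Friction and masses are not known exactly. Their poses are not given: they have to be found in the camera images.
- case_a: Low steel case, screwed to the worktop, that holds the ball bearing. Frame: x level from hinge side to lip side, z up, origin mid-underside. In mm: base plate 132 x 90 x 4; tray inside 56 x 56, walls up to z = 21; hinge line along y at x = -42, z = 26, between two cheeks 3 thick at y = +-39.5 (x = -54 to -18, up to z = 34).
- case_a_hinge (a point): Middle of case_a's hinge line when the cover is fully back, 26 mm above the worktop; fixed to the case, axes as case_a.
- case_a_lip_under (a point): Inner lower edge, at mid-width, of case_a's fixed retaining lip (case x = 47 mm, z = 30.5 mm). The lip is 72 mm wide and 6 mm thick and overhangs from x = 47 to its upright at x = 61 to 64. Flap and lip are solid to each other. Axes as case_a.
- case_a_ridge (a point): Middle of the top of the push ridge on the cover, an aluminium flap 68 mm wide (y), 3 thick, 85 from hinge line to free edge. The ridge, 60 mm wide, lies 57 to 63 mm from the hinge line and stands 9 mm above the outer face ( 60 mm along, 10.5 off mid-plane). Moves with the flap: x to its free edge, z out of its outer face (up when closed).
- case_a_cover (a joint): Flap angle of case_a, rad: 0 = level over the tray, pointing at the lip; 1.57 = upright; more = leaning back, away from the tray (limit 2.25); lower limit -0.05. A light spring opens it: holding it level takes about 2 N at 45 mm from the hinge, and let go untucked it springs up. At its start angle it stays where it is.
- case_a_pin (a joint): Travel of case_a's hinge pin (and flap) in its slots toward the lip, m: 0 = fully back, 0.014 = end stop, fully home. Sliding takes about 4 N; it stays where left. Free edge of the level flap at case x = 43 mm plus travel; it passes under the lip at flap angles from -0.05 to about 0.03 rad and ends 10 mm beneath it.
- race_mid (a point): Centre of the loose steel ball bearing, 47 mm across, 14 mm high, lying in the tray of case_a (4 mm floor); below the closed cover.
- case_b: A second case of the same make and size, with an empty tray, also screwed down; same frame. Leave it open.
- case_b_cover (a joint): Flap angle of case_b, the empty case; values as for case_a. It starts leaning back and shall stay open.
- bushing: Bystander (loose): grey stepped plastic bushing, 40x40x26, standing between the two cases (sizes in mm). Origin at the middle of its underside.
- valve: Bystander (loose): brass ball valve with a red lever, 31x108x46, behind the cases (sizes in mm). Origin at the middle of its underside.
- carton: Bystander (loose): small white carton, 50x75x42, to the right (sizes in mm). Origin at the middle of its underside.
- tape: Bystander (loose): roll of brown tape lying flat, 92 across, 24 high, to the left (sizes in mm). Origin at the middle of its underside.
- marker_pen: Bystander (loose): white marker pen with a black cap, 130 long, lying at the front left (sizes in mm). Origin at the middle of its underside.
- dial_gauge: Bystander (loose): pressure gauge lying on its back, 78x55x24, behind the cases (sizes in mm). Origin at the middle of its underside.
There are look-alikes about, which are no part of the job. What is shaped like the case_b but yellow is not meant.

How it is judged:
By the outcome, as a careful person would: the job done as asked, in the order asked, and still so for the second after the job is handed in, with the robot touching nothing.
It also fails if it takes over 37 s, if anything falls off the work surface, if the arm or the gripper's body presses on something with over 40 N, if the wrist force passes 120 N, or if a joint passes its speed limit or range.

## Working session

There is one attempt and no reset: what is moved stays moved. The work goes in short steps, Python scripts to look and compute and a shell command to move; the robot and the scene stay as the last step left them, time stands still between calls to the robot, and variables do not carry over. Pictures are saved under pics/ and viewed, and the job is handed in when it is done.

```bash
mkdir -p pics; ls
python3 - <<'E'
from cell import r, read_camera, calibration
import cv2,numpy as np
s=r.read_state();print(s)
for n in ["scene","top"]:
    im,d=read_camera(n);cv2.imwrite(f"pics/{n}0.png",im[:,:,::-1]);np.save(f"pics/{n}0.npy",d);print(n,calibration(n))
print(calibration("wrist"))
E
```

```text
pics
{'time': 0.0, 'q': array([ 6.94415749e+01,  8.64709221e+00,  8.23919716e+01, -9.82174193e-04,
        8.90244234e+01, -7.67695587e+00]), 'dq': array([ 0.03975659,  0.01012305, -0.08966661,  0.01796229, -0.04247864,
       -0.04185571]), 'joint_torque': array([ 2.54654224e-03, -7.13058615e+01, -5.70867991e+01,  1.00385214e-04,
        8.61761626e-03,  8.37944071e-05]), 'position': array([128.12216623, 560.30247883, 230.72279357]), 'eef_rot': array([[-3.73060840e-04,  2.22934346e-01,  9.74833390e-01],
       [-1.04351168e-03,  9.74832840e-01, -2.22934619e-01],
       [-9.99999386e-01, -1.10041820e-03, -1.31037365e-04]]), 'ft_force': array([0.99438498, 0.27476561, 0.28773152]), 'torque': array([0.01376083, 0.00600462, 0.01393642]), 'width': 1.0042911534943164}
scene {'fov_y': 56.8198838035169, 'cx': 287.4982485761592, 'cy': 205.49046741795527, 'k1': 0.02421146195977805, 'rvec': array([ 2.31906346, -0.85946922,  0.28758107]), 'tvec': array([-397.66126258,  291.86895379,  930.95808615])}
top {'fov_y': 44.51651485161477, 'cx': 273.21022777609153, 'cy': 209.0027873464071, 'k1': -0.03882238696370512, 'rvec': array([ 2.11204008, -2.15981013,  0.12399775]), 'tvec': array([  49.33817493,  555.2340375 , 1397.08933727])}
{'fov_y': 58.169295158904184, 'cx': 275.90927431897416, 'cy': 208.6890355605675, 'k1': 0.025556821838398122, 'mount': array([[ 2.31343944e-04, -3.03009302e-01,  9.52987570e-01,
        -1.42415393e+02],
       [ 9.99999736e-01,  7.26841992e-04, -1.16517769e-05,
         5.27401476e-01],
       [-6.89140788e-04,  9.52987321e-01,  3.03009390e-01,
        -7.57327357e+01],
       [ 0.00000000e+00,  0.00000000e+00,  0.00000000e+00,
         1.00000000e+00]])}
```

View pics/scene0.png

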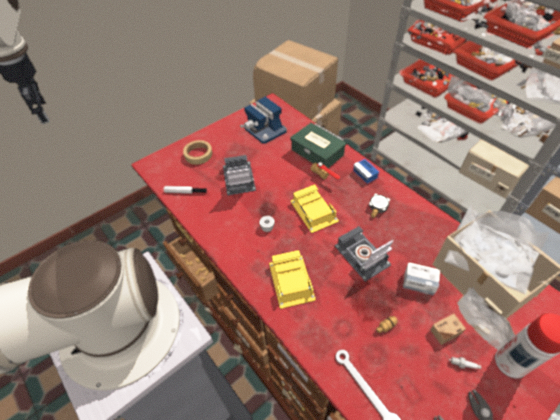

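View pics/top0.png

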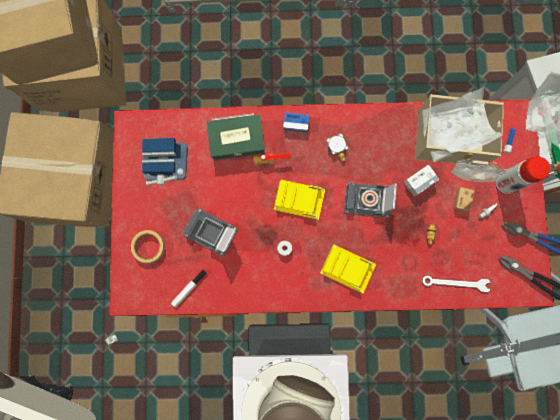

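The bearing ring sits in the grey case at top (370,198). The empty grey case is at top (210,230), and the yellow ones at (300,199) and (349,268) are look-alikes. I'll confirm case_a in an enlarged crop.

```bash
cat > h.py <<'E'
import numpy as np,cv2
from cell import r, read_camera, calibration
def cam(n,st=None):
    c=calibration(n);f=210/np.tan(np.radians(c['fov_y']/2))
    if n=='wrist':
        T=np.eye(4);T[:3,:3]=st['eef_rot'];T[:3,3]=st['position'];M=T@c['mount'];R=M[:3,:3].T;t=-R@M[:3,3]
    else:
        R=cv2.Rodrigues(c['rvec'])[0];t=c['tvec']
    return c,f,R,t
def slopes(n,uv,st=None):
    c,f,R,t=cam(n,st);d=(np.array(uv,float)-[c['cx'],c['cy']])/f
    s=d.copy()
    for _ in range(20): s=d/(1+c['k1']*(s**2).sum(-1,keepdims=True))
    return s,R,t
def onplane(n,uv,z,st=None):
    s,R,t=slopes(n,np.atleast_2d(uv),st);C=-R.T@t
    D=np.c_[s,np.ones(len(s))]@R
    return C+D*((z-C[2])/D[:,2])[:,None]
def depthpt(n,uv,dep,st=None):
    s,R,t=slopes(n,np.atleast_2d(uv),st)
    P=np.c_[s,np.ones(len(s))]*np.asarray(dep).reshape(-1,1)
    return (P-t)@R
def proj(n,P,st=None):
    c,f,R,t=cam(n,st);p=np.atleast_2d(P)@R.T+t;s=p[:,:2]/p[:,2:]
    return s*(1+c['k1']*(s**2).sum(1,keepdims=True))*f+[c['cx'],c['cy']]
E
python3 - <<'E'
from h import *
a=cv2.imread('pics/top0.png')[150:260,320:450];b=cv2.imread('pics/scene0.png')[215:295,320:430]
a=cv2.resize(a,(650,550),interpolation=cv2.INTER_CUBIC);cv2.imwrite('pics/ca.png',a)
cv2.imwrite('pics/cb.png',cv2.resize(b,(770,560),interpolation=cv2.INTER_CUBIC))
d=np.load('pics/top0.npy')
ys,xs=np.mgrid[180:220,340:402];uv=np.c_[xs.ravel(),ys.ravel()];P=depthpt('top',uv,d[ys,xs].ravel())
print(np.round(P[:,2].reshape(40,62)[::3,::3]).astype(int))
print(onplane('top',[[370,198],[390,200],[210,230],[349,199]],20).round())
E
```

```text
[[  -1    1    2   -4   -1 1462   -1   -4   -2    5    1   -3   -3    2
     1    2   -5   -4   -5   -1   -4]
 [   1   -3   -2   -4   -4   -1   -1   -1    0   -2   -2    6    2 1462
    -2 1462    0    2   -1   -1   -3]
 [   3   -1    1   39   36   37   -3    5    0    2    5    5   -1   35
    35   33   32   86  106    1   -2]
 [  -3    1    0   34   37   34    2   13   13   20   20   22   18    4
     2   34   63   86  106   -3    1]
 [   3   -3    5   32   38   39    5    3    1   16   16   13    3    0
     5   43   64   89  110   -2    0]
 [  -2   -3    6   42   41    4   11    6   19   14   10   21   22   20
    -1   38   72   96  111   -5    1]
 [   4   -3    0   39   36    7   13    2   13 1462    4    5   16   13
     5   34   61   94  108    4   -3]
 [   1   -1    6   35   34    2   19    1   16   23    3   16   22   22
     1   37   68   93   85    1    1]
 [   0   -2   22   32   33    4   21    6   10   20   11   15   13   21
     4   38   75   95    1   -3    0]
 [  -1    1   23   38   38   -1   22    1   -3    4    4    0    1   20
    -1   43   73  100    2    3   -1]
 [  -3   -5    6    7    5    3    3    3    8   10   19   17   18   20
    25   44   73   -2    2    4    0]
 [   0   -4   -2    5   -1    4    5    0    0    5    5    7   22   24
    33   31    4   -6   -2   -3    5]
 [  -2   -1    0   -3   -4   -7    3    4    1    0    1    0    1    2
    -2    9   10   -6    0    0   -5]
 [  -3    1    5    4    4   -6   -4    1    1    2   -1    2   -5   -5
    -4    4   -3   -2    3   -1   -7]]
[[ 584. -238.   20.]
 [ 577. -294.   20.]
 [ 503.  218.   20.]
 [ 582. -178.   20.]]
```

View pics/ca.png

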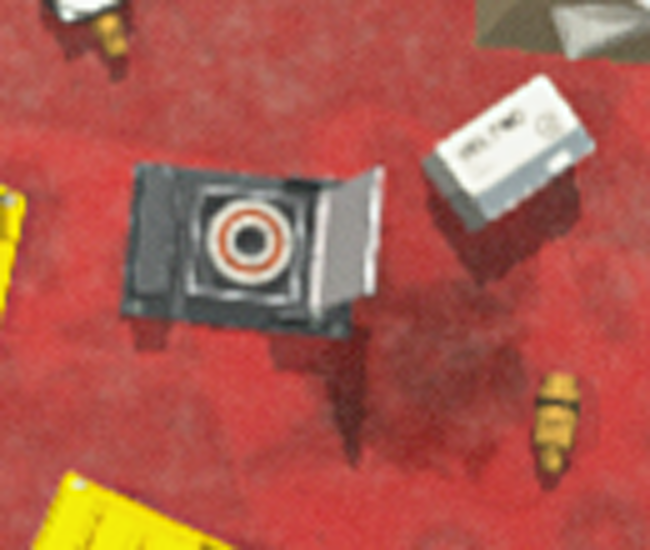

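View pics/cb.png

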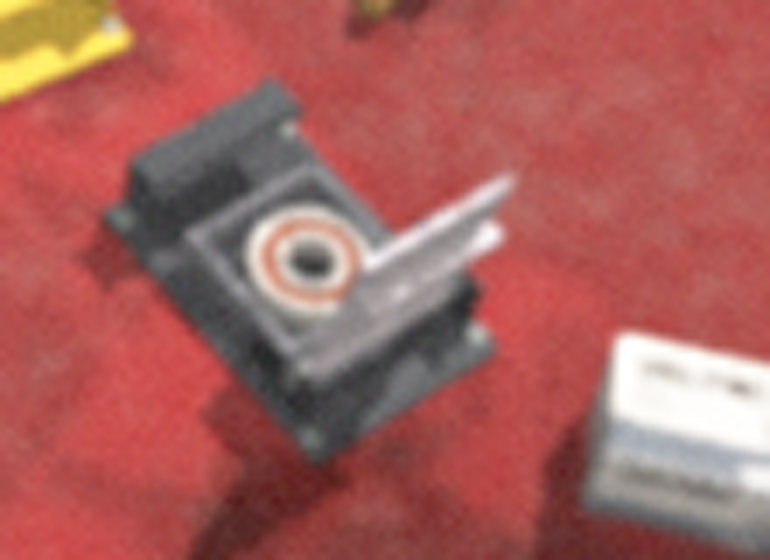

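The crop confirms case_a: grey steel, with the bearing in the tray at top (370,198). Its lip is on the left at (351,198), and the open flap is on the right at (388,199). Next I measure its frame.

Run:
```python
from h import *
C=np.array([[135,163],[122,313],[350,337]])/5+[320,150]-0.4
P=onplane('top',C,4);print(P.round(1))
print(np.linalg.norm(P[0]-P[1]),np.linalg.norm(P[1]-P[2]))
x=(P[1]-P[2]);x[2]=0;x/=np.linalg.norm(x);y=np.array([-x[1],x[0],0]);o=(P[0]+P[2])/2;o[2]=0
print('yaw',np.degrees(np.arctan2(x[1],x[0])),'o',o)
# bearing
print('bearing',onplane('top',np.array([[249,238]])/5+[320,150]-.4,18))
S=np.array([[119,217],[318,453],[492,345]])/7+[320,215]-.4
Q=onplane('scene',S,4);print(Q.round(1),np.linalg.norm(Q[0]-Q[1]),np.linalg.norm(Q[1]-Q[2]))
# flap tips
d=np.load('pics/top0.npy')
H=o-42*x+[0,0,26]
ys,xs=np.mgrid[186:208,378:398];p=depthpt('top',np.c_[xs.ravel(),ys.ravel()],d[ys,xs].ravel())
p=p[(p[:,2]>45)&(p[:,2]<130)]-H; a=p@x;z=p[:,2];print('flap angle',np.degrees(np.arctan2(np.median(z),np.median(a))),np.polyfit(z,a,1), np.percentile(z,98))
```

```text
[[ 634.3 -175.5    4. ]
 [ 547.2 -164.5    4. ]
 [ 530.2 -293.9    4. ]]
87.76913785206214 130.4397576967143
yaw 82.52991532415172 o [ 582.23708892 -234.68305873    0.        ]
bearing [[ 586.56850251 -236.70220656   18.        ]]
[[ 551.7 -172.7    4. ]
 [ 533.5 -293.6    4. ]
 [ 616.8 -305.2    4. ]] 122.19635049976242 84.0689200575164
flap angle 95.45378277737377 [-0.15461475  2.675566  ] 85.46396806806864
```

```bash
cat > plan.py <<'E'
import sys,json
from h import *
from scipy.spatial.transform import Rotation as Ro
def plan(R0,p0,p1,rots,n):
    # rots: turn about tool x per row
    R=np.array(R0);out=[];st=(np.array(p1)-p0)/n
    for i in range(n):
        out.append((R.T@st/1000).round(4).tolist());R=R@Ro.from_rotvec([rots[i],0,0]).as_matrix()
    return out,R
E
python3 - <<'E'
from plan import *
s=r.read_state();p0=s['position'];p1=np.array([568,-350,231])
a,R=plan(s['eef_rot'],p0,p1,[.148]*10+[0]*13,23)
print(a[:10]);print(a[10:]);print(R.round(3))
E
```

```text
[[0.0, -0.0343, 0.0275], [0.0, -0.0299, 0.0322], [0.0, -0.0248, 0.0363], [0.0, -0.0192, 0.0395], [0.0, -0.0132, 0.0419], [0.0, -0.0068, 0.0434], [0.0, -0.0003, 0.044], [0.0, 0.0061, 0.0435], [0.0, 0.0125, 0.0421], [0.0, 0.0186, 0.0398]]
[[0.0, 0.0242, 0.0367], [0.0, 0.0242, 0.0367], [0.0, 0.0242, 0.0367], [0.0, 0.0242, 0.0367], [0.0, 0.0242, 0.0367], [0.0, 0.0242, 0.0367], [0.0, 0.0242, 0.0367], [0.0, 0.0242, 0.0367], [0.0, 0.0242, 0.0367], [0.0, 0.0242, 0.0367], [0.0, 0.0242, 0.0367], [0.0, 0.0242, 0.0367], [0.0, 0.0242, 0.0367]]
[[-0.     0.991 -0.134]
 [-0.001 -0.134 -0.991]
 [-1.    -0.     0.001]]
```

```bash
python3 -m pendant '{"delta_pos":[[0,-0.034,0.0275],[0,-0.03,0.032],[0,-0.025,0.036],[0,-0.019,0.0395],[0,-0.013,0.042],[0,-0.007,0.0435],[0,0,0.044],[0,0.006,0.0435],[0,0.0125,0.042],[0,0.0185,0.04]],"rot":[[0.148,0,0],[0.148,0,0],[0.148,0,0],[0.148,0,0],[0.148,0,0],[0.148,0,0],[0.148,0,0],[0.148,0,0],[0.148,0,0],[0.148,0,0]],"claw":[1,1,1,1,1,1,1,1,1,1]}'
python3 - <<'E'
from plan import *
s=r.read_state();p0=s['position'];p1=np.array([568,-350,231]);print(s['eef_rot'].round(3))
n=int(np.ceil(np.linalg.norm(p1-p0)/44));print(n)
y=s['eef_rot'][:,1];print('turn left deg',np.degrees(np.arctan2(y[1],y[0]))+7.5)
print(plan(s['eef_rot'],p0,p1,[0]*n,n)[0][0])
E
```

```text
time: 1.1
position: [315.8, 151.0, 227.8]
eef_rot: [[-0.002, 0.988, -0.153], [-0.005, -0.153, -0.988], [-1.0, -0.001, 0.005]]
ft_force: [1.5, 0.3, 0.4]
width: -0.001
[[-0.002  0.988 -0.153]
 [-0.005 -0.153 -0.988]
 [-1.    -0.001  0.005]]
13
turn left deg -1.2987159177867316
[-0.0001, 0.0251, 0.0351]
```

```bash
python3 -m pendant '{"delta_pos":[[0,0.025,0.036],[0,0.025,0.036],[0,0.025,0.036],[0,0.025,0.036],[0,0.025,0.036],[0,0.025,0.036],[0,0.025,0.036],[0,0.025,0.036],[0,0.025,0.036],[0,0.025,0.036]],"rot":[[-0.023,0,0],[0,0,0],[0,0,0],[0,0,0],[0,0,0],[0,0,0],[0,0,0],[0,0,0],[0,0,0],[0,0,0]],"claw":[1,1,1,1,1,1,1,1,1,1]}'
python3 -m pendant '{"delta_pos":[[0,0,0]],"rot":[[0,0,0]],"claw":[1]}'
python3 - <<'E'
from h import *
s=r.read_state();im,d=read_camera('wrist')
import pickle;pickle.dump((s,im,d),open('w1.pkl','wb'));cv2.imwrite('pics/w1.png',im[:,:,::-1]);print(s['position'],s['eef_rot'].round(4),s['time'])
E
```

```text
time: 2.1
position: [515.8, -260.0, 228.4]
eef_rot: [[-0.0, 0.99, -0.141], [-0.004, -0.141, -0.99], [-1.0, 0.0, 0.004]]
ft_force: [1.5, -0.2, 1.4]
width: 0.001
time: 2.2
position: [516.7, -264.0, 226.6]
eef_rot: [[-0.002, 0.99, -0.144], [-0.003, -0.144, -0.99], [-1.0, -0.002, 0.003]]
ft_force: [0.5, 0.1, -0.9]
width: -0.0
[ 516.65074367 -263.96220151  226.58476067] [[-0.0023  0.9896 -0.1435]
 [-0.0031 -0.1435 -0.9896]
 [-1.     -0.0019  0.0034]] 2.2
```

View pics/w1.png

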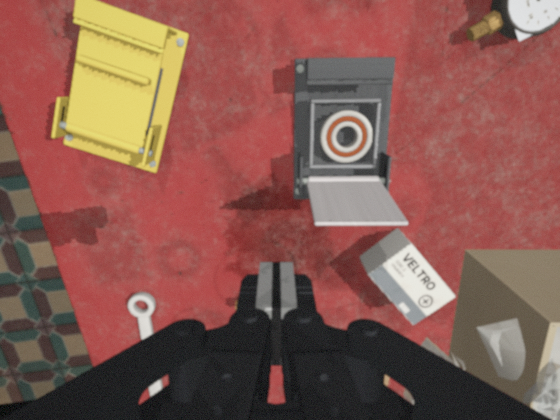

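The wrist view shows case_a from above. Its base corners are near (296,60), (394,60) and (296,198), the tray is at about (311-381, 100-168), and the flap's free edge runs from (318,225) to (407,223). The carton is close behind at (405,275).

Run:
```python
from h import *
import pickle
s,im,d=pickle.load(open('w1.pkl','rb'))
c=cv2.resize(im[40:240,280:420],(560,800),interpolation=cv2.INTER_CUBIC)[:,:,::-1];c=cv2.resize(c,(420,600));cv2.imwrite('pics/w1c.png',c)
t=np.array([[311,100],[381,100],[381,168],[311,168]]);P=onplane('wrist',t,21,s);print(P.round(1),P.mean(0))
P=onplane('wrist',[[296,60],[394,60],[296,198]],4,s);print('base',P.round(1))
print('bearing',onplane('wrist',[[347,136]],18,s).round(1))
print('carton',onplane('wrist',[[398,230],[455,293],[362,264],[412,325]],[42][0],s).round(1))
# flap depth
ys,xs=np.mgrid[184:222:2,325:395:4];p=depthpt('wrist',np.c_[xs.ravel(),ys.ravel()],d[ys,xs].ravel(),s)
ok=(p[:,2]>30)&(p[:,2]<125);p=p[ok];m=np.median(p,0);n=np.linalg.svd(p-m,full_matrices=False)[2][2];print('flap n',n.round(3),m.round(1),p[:,2].max())
```

```text
[[ 558.6 -201.9   21. ]
 [ 619.6 -210.8   21. ]
 [ 616.2 -271.8   21. ]
 [ 551.6 -262.4   21. ]] [ 586.50030704 -236.72950646   21.        ]
base [[ 550.6 -166.5    4. ]
 [ 637.3 -179.3    4. ]
 [ 534.3 -294.4    4. ]]
bearing [[ 587.9 -238.2   18. ]]
carton [[ 623.  -327.1   42. ]
 [ 674.4 -400.5   42. ]
 [ 587.6 -357.    42. ]
 [ 631.9 -431.2   42. ]]
flap n [-0.137 -0.981 -0.138] [ 582.2 -283.5   77.7] 108.91489717946844
```

View pics/w1c.png

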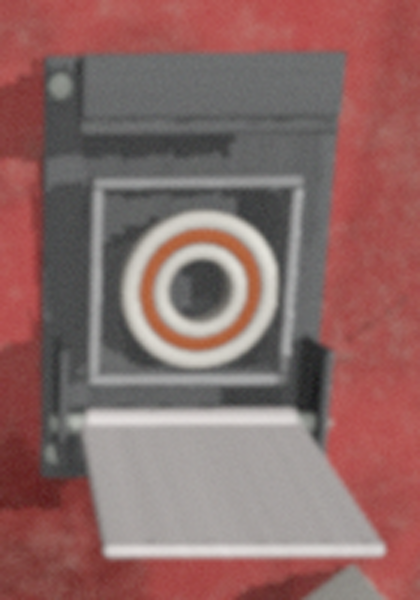

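```bash
python3 -m pendant '{"delta_pos":[[0,0.022,0.02],[0,0.022,0.02],[0,0.022,0.02],[0.035,0,0],[0.04,0,0],[0.04,0,0],[0.03,0,0],[0,0,0]],"rot":[[-0.011,0,0],[0,0,0],[0,0,0],[0,0,0],[0,0,0],[0,0,0],[0,0,0],[0,0,0]],"claw":[1,1,1,1,1,1,1,1]}'
cat > st.py <<'E'
from h import *
s=r.read_state();o=np.array([585.5,-236.5,0]);a=np.radians(82.4);x=np.array([np.cos(a),np.sin(a),0]);y=np.array([-x[1],x[0],0])
p=s['position']-o;print('t%.2f case xyz'%s['time'],(p@x).round(1),(p@y).round(1),p[2].round(1),'F case',(s['ft_force']@x).round(1),(s['ft_force']@y).round(1),s['ft_force'][2].round(1),'tx',s['eef_rot'][:,0].round(3),'yaw',np.degrees(np.arctan2(s['eef_rot'][1,1],s['eef_rot'][0,1])).round(2))
E
python3 st.py
```

```text
time: 3.05
position: [574.2, -326.8, 79.0]
eef_rot: [[-0.001, 0.992, -0.128], [-0.002, -0.128, -0.992], [-1.0, -0.001, 0.002]]
ft_force: [-0.9, -0.4, -0.7]
width: 0.002
t3.05 case xyz -91.0 -0.7 79.0 F case -0.5 0.8 -0.7 tx [-0.001 -0.002 -1.   ] yaw -7.35
```

```bash
python3 -m pendant '{"delta_pos":[[0.004,0,-0.008],[0.003,0,-0.008],[0,0,-0.008],[0,0,-0.008],[0,0,-0.008],[0,0,-0.008],[0,0,0]],"rot":[[0,0,0],[0,0,0],[0,0,0],[0,0,0],[0,0,0],[0,0,0],[0,0,0]],"claw":[1,1,1,1,1,1,1]}'
python3 st.py
python3 - <<'E'
from h import *
im,d=read_camera('scene');cv2.imwrite('pics/s2.png',cv2.resize(im[180:300,300:450],(750,600))[:,:,::-1])
E
```

```text
time: 3.75
position: [583.0, -274.2, 79.2]
eef_rot: [[0.006, 0.992, -0.126], [-0.007, -0.126, -0.992], [-1.0, 0.007, 0.006]]
ft_force: [-0.2, 0.3, 0.4]
width: 0.001
t3.75 case xyz -37.7 -2.5 79.2 F case 0.3 0.2 0.4 tx [ 0.006 -0.007 -1.   ] yaw -7.25
```

View pics/s2.png

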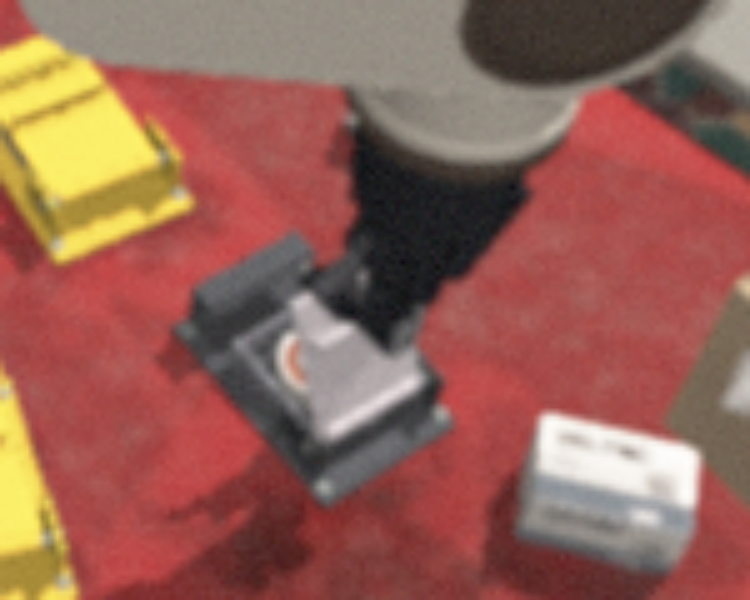

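```bash
python3 -m pendant '{"delta_pos":[[0.006,0,0.001],[0.006,0,0.001],[0.002,0,-0.004],[0.002,0,-0.005]],"rot":[[0,0,0],[0,0,0],[0,0,0],[0,0,0]],"claw":[1,1,1,1]}'
python3 st.py
```

```text
time: 4.2
position: [583.9, -268.9, 61.8]
eef_rot: [[0.006, 0.992, -0.128], [-0.007, -0.128, -0.992], [-1.0, 0.007, 0.006]]
ft_force: [0.4, -1.3, 1.8]
width: -0.002
t4.20 case xyz -32.3 -2.7 61.8 F case -1.2 -0.5 1.8 tx [ 0.006 -0.007 -1.   ] yaw -7.33
```

```bash
python3 -m pendant '{"delta_pos":[[0,0,-0.004],[0,0,-0.004],[0,0,-0.004],[0.002,0,-0.003],[0.003,0,-0.003],[0,0,0]],"rot":[[0,0,0],[0,0,0],[0,0,0],[0,0,0],[0,0,0],[0,0,0]],"claw":[1,1,1,1,1,1]}'
python3 st.py
```

```text
time: 4.8
position: [586.1, -249.2, 55.5]
eef_rot: [[0.005, 0.992, -0.127], [-0.008, -0.127, -0.992], [-1.0, 0.006, 0.007]]
ft_force: [0.1, -2.4, -1.7]
width: -0.001
t4.80 case xyz -12.5 -2.3 55.5 F case -2.3 -0.4 -1.7 tx [ 0.005 -0.008 -1.   ] yaw -7.32
```

```bash
python3 -m pendant '{"delta_pos":[[0.004,0,-0.002],[0.004,0,-0.002],[0.003,0,-0.001],[0.003,0,-0.001],[0,0,0]],"rot":[[0,0,0],[0,0,0],[0,0,0],[0,0,0],[0,0,0]],"claw":[1,1,1,1,1]}'
python3 st.py;python3 - <<'E'
from h import *
im,d=read_camera('scene');cv2.imwrite('pics/s3.png',cv2.resize(im[180:300,300:450],(750,600))[:,:,::-1])
E
```

```text
time: 5.3
position: [587.4, -242.2, 40.8]
eef_rot: [[0.006, 0.992, -0.127], [-0.007, -0.127, -0.992], [-1.0, 0.007, 0.006]]
ft_force: [-0.9, 0.5, 1.2]
width: -0.003
t5.30 case xyz -5.4 -2.7 40.8 F case 0.4 1.0 1.2 tx [ 0.006 -0.007 -1.   ] yaw -7.31
```

View pics/s3.png

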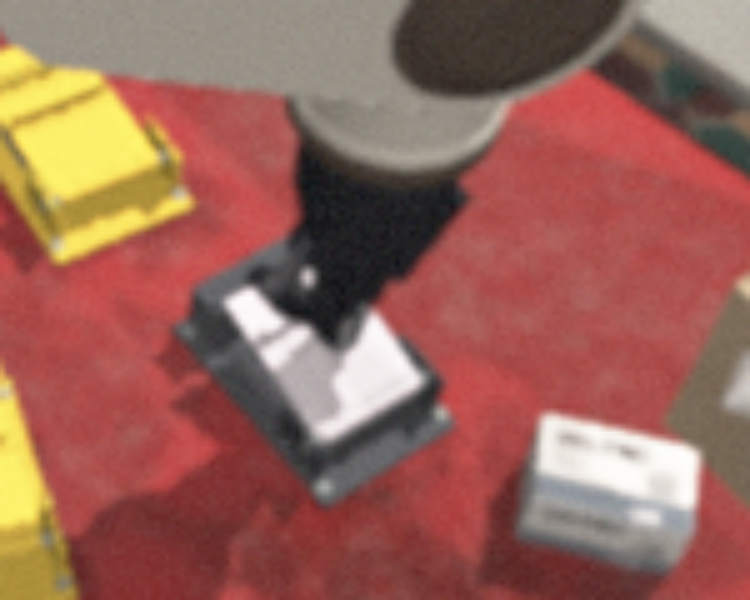

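The picture shows the flap almost level, with the finger on the hinge side of the ridge (ridge at about (285,335) in the crop). I'll keep pressing down.

```bash
python3 -m pendant '{"delta_pos":[[0.003,0,0],[0.003,0,0],[0.002,0,0],[0.002,0,0],[0,0,0]],"rot":[[0,0,0],[0,0,0],[0,0,0],[0,0,0],[0,0,0]],"claw":[1,1,1,1,1]}'
python3 st.py
```

```text
time: 5.85
position: [587.8, -242.4, 30.4]
eef_rot: [[0.007, 0.992, -0.127], [-0.007, -0.127, -0.992], [-1.0, 0.008, 0.006]]
ft_force: [0.5, 1.2, 1.0]
width: 0.0
t5.85 case xyz -5.5 -3.1 30.4 F case 1.2 -0.3 1.0 tx [ 0.007 -0.007 -1.   ] yaw -7.32
```

```bash
python3 -m pendant '{"delta_pos":[[0.002,0,0],[0.002,0,0],[0.001,0,0]],"rot":[[0,0,0],[0,0,0],[0,0,0]],"claw":[1,1,1]}'
python3 st.py;python3 - <<'E'
from h import *
import pickle
s=r.read_state();im,d=read_camera('wrist');pickle.dump((s,im,d),open('w2.pkl','wb'));cv2.imwrite('pics/w2.png',im[:,:,::-1])
im,d=read_camera('scene');cv2.imwrite('pics/s4.png',cv2.resize(im[220:290,320:420],(700,490),interpolation=cv2.INTER_CUBIC)[:,:,::-1])
E
```

```text
time: 6.15
position: [588.0, -242.4, 25.4]
eef_rot: [[0.007, 0.992, -0.127], [-0.007, -0.127, -0.992], [-1.0, 0.008, 0.006]]
ft_force: [-2.0, 3.3, 10.8]
width: 0.0
t6.15 case xyz -5.5 -3.3 25.4 F case 3.0 2.4 10.8 tx [ 0.007 -0.007 -1.   ] yaw -7.31
```

View pics/w2.png

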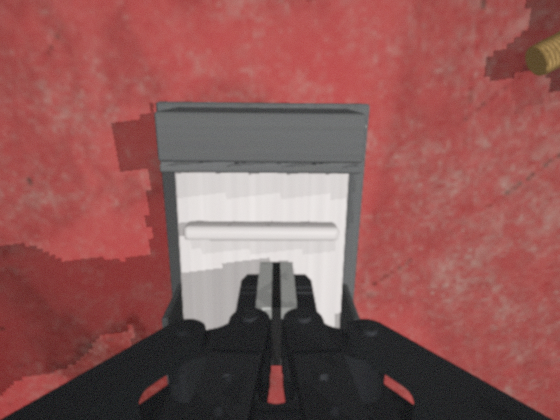

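View pics/s4.png

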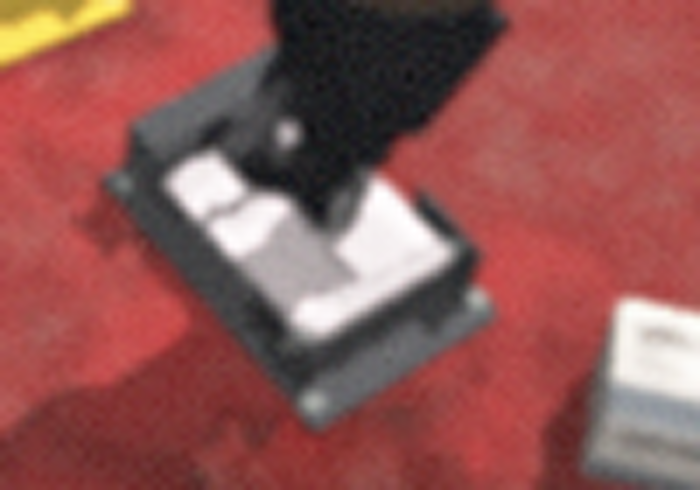

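Run:
```python
from h import *
import pickle
s,im,d=pickle.load(open('w2.pkl','rb'))
o=np.array([585.5,-236.5,0]);a=np.radians(82.4);x=np.array([np.cos(a),np.sin(a),0])
for uv,z in [((261,231),36.5),((261,223),36.5),((261,240),36.5),((261,171),33),((262,104),36.5),((276,264),26)]: print(uv,((onplane('wrist',[uv],z,s)-o)@x).round(1))
print(s['ft_force'])
```

```text
(261, 231) [21.9]
(261, 223) [25.1]
(261, 240) [18.3]
(261, 171) [43.8]
(262, 104) [67.3]
(276, 264) [3.2]
[-2.02711256  3.32225809 10.8068287 ]
```

```bash
python3 -m pendant '{"delta_pos":[[0.0005,0,-0.003],[0.0005,0,-0.003],[0.0005,0,-0.003]],"rot":[[0,0,0],[0,0,0],[0,0,0]],"claw":[1,1,1]}'
python3 st.py
```

```text
time: 6.55
position: [589.1, -236.0, 25.6]
eef_rot: [[0.008, 0.992, -0.128], [-0.011, -0.128, -0.992], [-1.0, 0.009, 0.01]]
ft_force: [-4.7, -3.9, 8.1]
width: -0.005
t6.55 case xyz 1.0 -3.5 25.6 F case -4.5 4.2 8.1 tx [ 0.008 -0.011 -1.   ] yaw -7.35
```

```bash
python3 -m pendant '{"delta_pos":[[0.0005,0,-0.003],[0.0005,0,-0.003],[0.0005,0,-0.003]],"rot":[[0,0,0],[0,0,0],[0,0,0]],"claw":[1,1,1]}'
python3 st.py
python3 - <<'E'
from h import *
import pickle
s=r.read_state();im,d=read_camera('wrist');pickle.dump((s,im,d),open('w3.pkl','wb'));cv2.imwrite('pics/w3.png',im[:,:,::-1])
E
```

```text
time: 6.85
position: [590.0, -229.6, 25.5]
eef_rot: [[0.008, 0.992, -0.129], [-0.016, -0.128, -0.992], [-1.0, 0.01, 0.015]]
ft_force: [-4.5, -4.7, 8.6]
width: -0.005
t6.85 case xyz 7.5 -3.5 25.5 F case -5.3 3.8 8.6 tx [ 0.008 -0.016 -1.   ] yaw -7.38
```

View pics/w3.png

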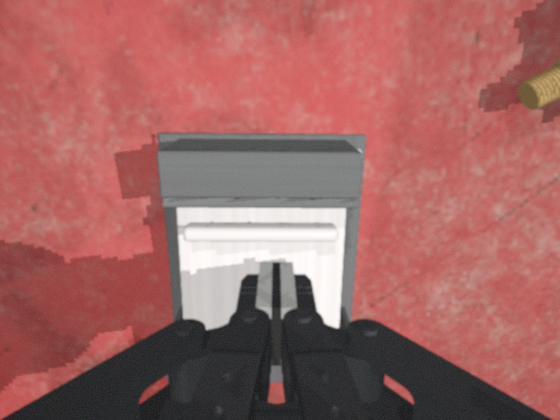

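The ridge-to-lip gap has shrunk from about 68 px to 34 px, so the cover is sliding under the lip, at first carried along by friction. I'll keep going until the finger bears on the ridge and the end stop shows in the force.

```bash
python3 -m pendant '{"delta_pos":[[0.0003,0,-0.003],[0.0003,0,-0.003],[0.0003,0,-0.003]],"rot":[[0,0.005,0],[0,0,0],[0,0,0]],"claw":[1,1,1]}'
python3 st.py
python3 -m pendant '{"delta_pos":[[0.0003,0,-0.003],[0.0003,0,-0.003]],"rot":[[0,0,0],[0,0,0]],"claw":[1,1]}'
python3 st.py
python3 - <<'E'
from h import *
import pickle
s=r.read_state();im,d=read_camera('wrist');pickle.dump((s,im,d),open('w4.pkl','wb'));cv2.imwrite('pics/w4.png',im[:,:,::-1])
E
```

```text
time: 7.2
position: [591.4, -222.1, 25.4]
eef_rot: [[0.01, 0.992, -0.129], [-0.014, -0.129, -0.992], [-1.0, 0.012, 0.013]]
ft_force: [-0.1, -3.3, 3.8]
width: 0.002
t7.20 case xyz 15.1 -3.9 25.4 F case -3.3 -0.3 3.8 tx [ 0.01  -0.014 -1.   ] yaw -7.4
time: 7.4
position: [592.1, -218.0, 25.1]
eef_rot: [[0.01, 0.992, -0.129], [-0.019, -0.129, -0.992], [-1.0, 0.013, 0.017]]
ft_force: [-7.4, -31.9, 3.5]
width: 0.001
t7.40 case xyz 19.2 -4.1 25.1 F case -32.6 3.1 3.5 tx [ 0.01  -0.019 -1.   ] yaw -7.4
```

View pics/w4.png

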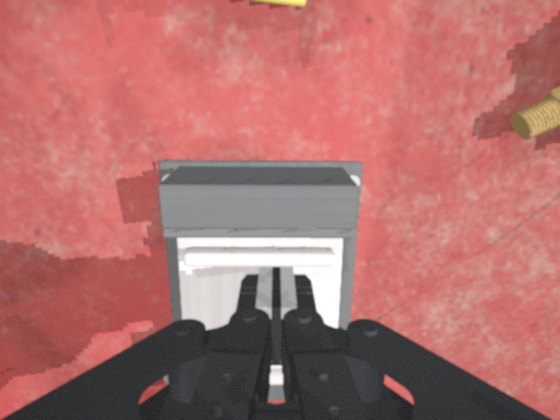

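The force jumped to 32.6 N with the finger's front at case x≈30. The ridge's face is expected at 29 when home, so this is the end stop. I'll ease off, lift away and look.

```bash
python3 -m pendant '{"delta_pos":[[0,0,0.002],[0,0,0.002],[-0.01,0,0],[-0.03,0,0],[-0.04,0,0],[-0.04,0,0.02],[-0.04,0,0.03],[0,0,0],[0,0,0]],"rot":[[0,0,0],[0,0,0],[0,0,0],[0,0,0],[0,0,0],[0,0,0],[0,0,0],[0,0,0],[0,0,0]],"claw":[1,1,1,1,1,1,1,1,1]}'
python3 st.py
python3 - <<'E'
from h import *
import pickle
s=r.read_state();im,d=read_camera('wrist');pickle.dump((s,im,d),open('w5.pkl','wb'));cv2.imwrite('pics/w5.png',im[:,:,::-1])
im,d=read_camera('scene');cv2.imwrite('pics/s5.png',im[:,:,::-1])
E
```

```text
time: 8.35
position: [582.0, -267.0, 192.7]
eef_rot: [[0.006, 0.992, -0.127], [-0.016, -0.127, -0.992], [-1.0, 0.008, 0.015]]
ft_force: [-0.1, 0.9, -0.7]
width: 0.002
t8.35 case xyz -30.7 -0.5 192.7 F case 0.8 0.2 -0.7 tx [ 0.006 -0.016 -1.   ] yaw -7.28
```

View pics/w5.png

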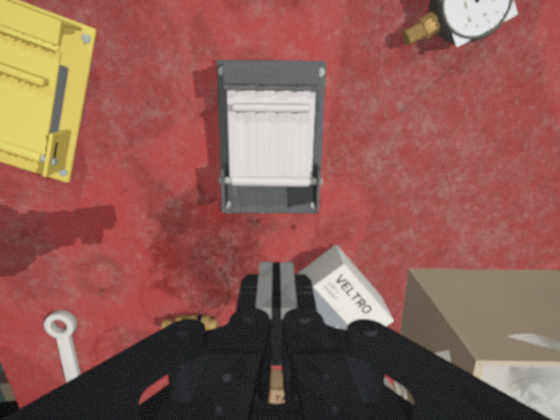

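View pics/s5.png

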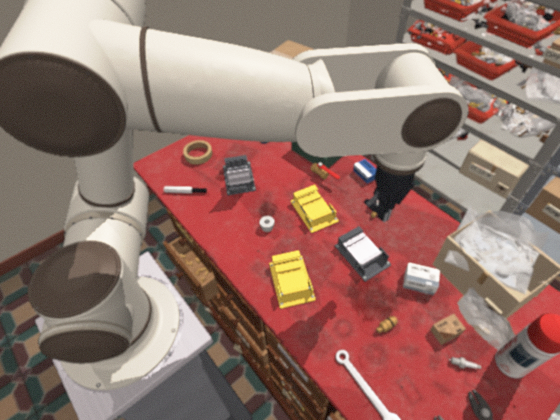

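The cover stays shut without the robot touching it; the ridge is at (270,106) and the lip's inner edge is just above it. I'll measure the travel from this view.

Run:
```python
from h import *
import pickle
s,im,d=pickle.load(open('w5.pkl','rb'))
o=np.array([585.5,-236.5,0]);a=np.radians(82.4);x=np.array([np.cos(a),np.sin(a),0])
c=cv2.resize(im[50:220,205:340],(476,600),interpolation=cv2.INTER_CUBIC)[:,:,::-1];cv2.imwrite('pics/w5c.png',c)
for n,uv,z in [('ridge',(270,106),36.5),('lip in',(270,84),36.5),('lip out',(270,62),36.5),('base hinge edge',(270,213),4),('pin',(226,181),26)]: print(n,((onplane('wrist',[uv],z,s)-o)@x).round(1))
ys,xs=np.mgrid[115:175:3,240:305:4];p=depthpt('wrist',np.c_[xs.ravel(),ys.ravel()],d[ys,xs].ravel(),s)
A=np.c_[(p-o)@x,np.ones(len(p))];ok=abs(p[:,2]-np.median(p[:,2]))<8;print('slope,z',np.linalg.lstsq(A[ok],p[ok,2],rcond=None)[0],np.median(p[:,2]))
```

```text
ridge [32.1]
lip in [47.9]
lip out [63.1]
base hinge edge [-65.3]
pin [-29.4]
slope,z [ 0.03851539 28.44203447] 28.54820740047335
```

View pics/w5c.png

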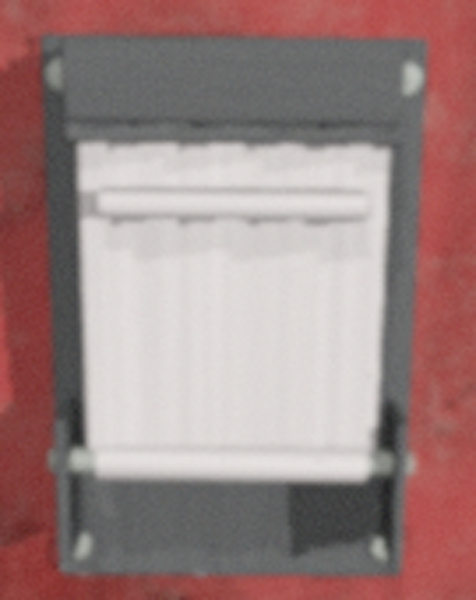

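The ridge is at case x = 32.1 mm, against 32 expected for full travel, and the cover is level at about 28 mm. I'll do a last check on the bystanders against the first top view, then hand in.

```bash
python3 -m pendant '{"delta_pos":[[-0.03,0,0.03],[-0.03,0,0.03],[0,0,0],[0,0,0],[0,0,0]],"rot":[[0,0,0],[0,0,0],[0,0,0],[0,0,0],[0,0,0]],"claw":[1,1,1,1,1]}'
python3 - <<'E'
from h import *
im,d=read_camera('top');cv2.imwrite('pics/t6.png',im[:,:,::-1])
E
```

```text
time: 8.95
position: [573.5, -322.6, 248.1]
eef_rot: [[-0.003, 0.992, -0.122], [-0.009, -0.122, -0.992], [-1.0, -0.002, 0.009]]
ft_force: [-0.8, 0.1, 0.4]
width: 0.0
```

View pics/t6.png

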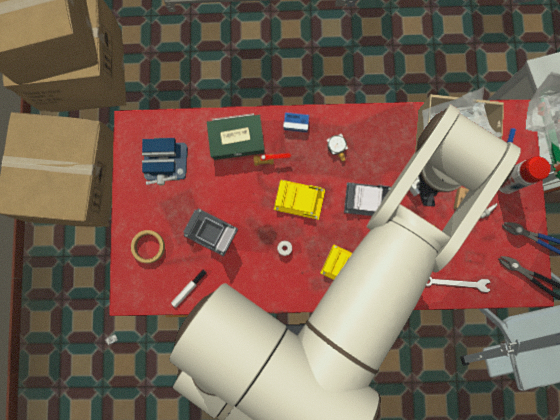

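The top view shows case_a shut at (366,199). The empty case is still open at (210,230). The bushing, tape, pen, valve and gauge are where they were.

```bash
python3 -c "
from cell import r
print(r.finish_job())"
```

```text
the job is handed in; nothing more can be done
None
```

I closed the case that holds the bearing and handed the job in at about 9 s of the 37 s allowed. With shut fingers I folded the cover over, pressed it flat and pushed it by its ridge until it hit the end stop.

- **Fully home:** The force at the stop was about 33 N along the push. After the fingers lifted away, the cover stayed shut and level. The ridge measured at case x = 32.1 mm, against 32 mm for full travel.
- **Pin and slope readings:** The hinge pin read about 1.4 mm off its expected place, and the depth camera gave the cover a slight slope (about 0.04 rad). Both are about as large as the calibration and depth noise.
- **How it slid:** The first 13 mm or so was carried by friction from pressing on the cover. Only the last part was the fingers pushing on the ridge.
- **Everything else:** In the last top view the empty case was still open, and the bushing, tape, pen, valve and gauge were where they started. The arm hid the carton in that view. It stood upright in the last wrist and scene pictures, but I did not measure its position again.
- **Bearing:** It was never touched, but it cannot be seen under the shut cover.

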